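# Refit the retaining ring on a display carousel

## Task

Use the ring pliers that stand ready in the wooden stand, their pins in the ring's eyes, to spread the retaining ring and slide it down over the post of the display carousel. Press it gently against the sprung pressure plate until the plate is fully down, let the ring close into the groove, draw the pins out, and put the pliers upright into the stand's square cup. Never bear hard on the carousel, and leave the jar, the tin and the box where they are.

Things in the scene. Friction and masses are not known exactly. Their poses are not given: they have to be found in the camera images.
- stand: Fixed light-wood tool stand. Origin: on the table, under the pliers' pins at the start. Base 135 x 84 x 10 mm (its x from -80 to +55 mm), carrying a square cup and a fork. At the start the pliers stand along its axes (same yaw) and the ring lies on the base with its hinge towards the stand's +x.
- cup (a point): Middle of the floor of the stand's open-topped square cup, 41 mm behind the stand's origin (its -x), 10 mm above the table. Inside 26 mm (x) by 40 mm (y); rim 65 mm above the table. Jaws and pivot of the slack pliers fit in, as turned at the start.
- fork (a point): Mouth of the stand's fork, between the arm ends, 11 mm ahead (+x) of the stand's origin. Arms: inner faces at y = +-14 mm, 58 to 70 mm above the table; back face 10 mm behind the origin. Open only to +x: the pliers with the ring on leave a few mm up, then at least 40 mm along the stand's +x, then up.
- pliers: Loose dark steel ring pliers with black grips, 0.2 kg, upright, pins down. Origin: midway between the pins at the shoulder that bears on the ring, 15 mm above the table at first (also, about, when in the cup). z up, y from lever to lever, when slack. Pins 4 mm thick, 4.6 mm long, at y = +-5 mm when slack. This body is the +y lever; it leans up to 0.18 rad when squeezed.
- pivot (a point): The pliers' pivot, 60 mm above their origin (block 14 mm in x, 22 mm in y). Grips 14 mm wide in x, 15 to 59 mm above the pivot. Slack they splay: 47 mm over their outer faces 38 mm above the pivot, 55 mm at the top. Squeezed together along y to a built-in stop they are parallel, 34 mm over the outer faces.
- pliers_jaw (a joint): Angle between the levers: 0 slack, 0.36 rad at the stop. Squeezing the grips parts the pins, from 10 to 31 mm. Springs resist with about 5 N slack and 20 N at the stop; a squeeze of 50 to 80 N holds them firmly on the stop. Below 0.05 rad (grips let out to 50 mm, 45 mm above the pivot) the pins are loose in the closed ring's eyes.
- ring: Loose steel retaining ring, 5 mm thick, 40 g, flat: two halves hinged at the back, sprung shut, a 6 mm square eye in the lug at each free end. Closed: 27 mm wide, 49 mm from hinge to lugs, inside radius 9.5 mm (oiled). Origin: centre of the closed hole, underside; x points to the eyes, 21 mm off. This body is one half and turns by half the joint when spread.
- ring_hinge (a point): Hinge axis of the ring, 18 mm from the hole's centre away from the eyes, half way up its 5 mm. Fully spread, the middle of its opening lies 18.5 mm from here towards the pins and clears the post by about 1.5 mm all round. While the ring closes, its hole's centre moves 2 mm away from the pins.
- ring_half (a joint): Angle between the ring's halves: 0 closed, about 0.5 rad when spread on the pliers at their stop. Closed in the groove it reads under 0.06; clamped on the plain post 0.15 or more.
- carousel: Fixed display carousel: steel base 124 mm wide, round wooden tray 150 mm wide (rim about 90 mm up), vertical steel post 22 mm thick. Origin: on the table, on the post's axis. Round the post, below the groove, lies a sprung aluminium plate 56 mm wide; it goes down 5 mm to a firm stop, with 2 N at first and 5 N at the end. More than 30 N on the carousel is too much.
- groove_nominal (a point): On the post's axis, 100 mm up: the groove's lower edge IF the post stood at middle height. Tray, post and plate really sit up to 7 mm higher or lower (not measured: feel). Above that edge: groove 8 mm tall, 18 mm thick; plain post 10 mm; cone 8 mm. Plate top +6.5 mm free, +1.5 mm on its stop; a ring lying on it meets the groove only within 1 mm of the stop.
- candle_jar: Bystander: lidded white jar, 72 mm wide, 95 mm tall; origin under its middle.
- tin: Bystander: flat round metal tin, 72 mm wide, 40 mm tall; origin under its middle.
- gift_box: Bystander: cardboard box 80 x 60 x 50 mm; origin under its middle.

How it is judged:
By the outcome, as a careful person would: the job done as asked, in the order asked, and still so for the second after the job is handed in, with the robot touching nothing.
It also fails if it takes over 72 s, if anything falls off the work surface, if the arm or the gripper's body presses on something with over 40 N, if the wrist force passes 120 N, or if a joint passes its speed limit or range.

## Robot

A 6-joint arm with a two-finger parallel gripper is mounted at the origin on the work surface. World frame = base frame: x ahead of the robot, y to its left, z up, the work surface at z = 0. Lengths are in mm, angles in degrees, forces in N, time in s.
With the tool pointing down it reaches from about 375 to 900 mm from the base axis. Payload 3.1 kg.
Tool frame: the origin (TCP) lies midway between the tips of the shut fingers; the grasp point (between the pads) lies 19 mm behind it (bot.hold_point_z is the distance from the TCP to the grasp point, in mm); x points along the fingers, y is the direction in which the jaws open and shut, and the axes are right-handed (so a half turn about x gives the same grasp; the last joint's range is limited). The gripper opens to 85 mm and grips with 20 to 120 N. Pads are 22 mm wide; open, the fingers measure 114 mm over their backs; the gripper's body (76 mm by 85 mm) begins 54 mm behind the grasp point. The pads swing forward as they close: fully open they stand 13 mm farther back than shut.
Start: joints at [-76.805, 30.224, 82.088, -0, 67.689, -10.227], TCP at [248.462, -573.466, 231.31] pointing down, gripper open.
Joint ranges: [-176.69, 176.69], [-43.24, 126.21], [12.49, 139.97], [-82, 262], [0, 151.66], [-163.58, 163.58]. Speed limits (degrees/s): [159.86, 159.86, 180, 180, 180, 180].

## Interface

Orientations are given as a 3x3 rotation matrix whose columns are the frame's x, y, z axes.
In Python, from workcell import bot, cams, nets gives the robot as it stands. The module is installed in compiled form; this text tells all that it offers.
- The arm moves only by the tool step_arm, never from a script. Its argument "rows" is a list of rows, each an object with "slide": the shift along the world's x, y, z normalised to -1 to 1, where 1 is 15 cm, a list of three; "rot": the turn, a rotation vector about the world's x, y, z normalised to -1 to 1, where 1 is pi rad, a list of three. A call has 1 to 20 rows; each row is the pose to reach, as a shift and turn from the pose commanded when the call began, turning the shorter way round; what a row does not reach only later rows make up. A row lasts 1/12 s, in which the tool goes at most 41.7 mm and 7.16 degrees, less where a joint would pass 70% of its speed; a pose out of reach is approached as far as the arm can. A call with a number of a shift or a turn outside -1 to 1 is refused whole. A call with a gripper value outside its range is refused whole. "fingers" is the opening, from 0 (shut) to 1 (fully open), set as the call begins (left out, the last holds). The fingers move at their own pace and stop on an object; "force" is the grip in N (left out, the last holds). Time passes only in rows, so rows that repeat a pose let the fingers close. It gives the time, the measured TCP pose, the force and the opening at its end, in the units of the state.
- bot.state(): the state, without advancing time (a new reading comes with each control period).
- cams.grab_frame(name): name is "side" or "top" or "wrist"; returns a dict with "frame" (420x560x3 uint8, red, green, blue), "vertical_fov" (degrees; the focal length in pixels is half the picture's height over the tangent of half this angle, whatever the lens; pixels are square), "cx", "cy" (the principal point, pixels), "world_to_cam" (4x4, takes a point from world to camera coordinates). Camera axes: x right, y down, z forward; pixel columns grow to the right and rows downward; lengths in mm; the calibration is good to about 2 mm. A picture is of the moment at which its call begins. There is no depth.
- bot.job_done(): hands the job in, once; it reports no verdict.
Trained networks look in a picture, given as the dict that the camera call returned (one of the last four; its "shot" number tells which), for a name from the list of things; names that differ only in an ending like _2 or _b are one class to them, and where a whole thing is asked for, a point or a joint stands for the part that bears it (a point fixed in the world has none). Each returns a list of dicts, best first, with "confidence" (0 to 1); they miss things now and then, are a little off and sometimes report something else, mostly with a low value. They report only what shows in the picture. A call takes as long as a camera call.
- nets.boxes_of(picture, query): "box" ([left, top, right, bottom] in pixels, round what is visible of it).
The state is a dict: "time": time; "qpos": joint angles; "qd": joint speeds; "effort": joint torques, N m; "position": TCP position; "eef_rot": TCP orientation; "contact_force": force on the tool from outside, world axes, zero at the start; "wrist_torque": the same for the moment, N m; "gripper_width": finger opening in mm.
Only numpy, scipy, OpenCV 4.12 (cv2) and the standard library are available. Lean on these libraries where they do the work, as an engineer would, in place of code of your own. Each camera call takes 0.05 s, during which the arm holds its last target. There are 200 camera calls.

## Working session

There is one attempt and no reset: what is moved stays moved. The work goes in short steps, Python scripts to look and compute and a tool call to move; the robot and the scene stay as the last step left them, time stands still between calls to the robot, and variables do not carry over. Pictures are saved under pics/ and viewed, about 8 in all and at most 12, crops included, and the job is handed in when it is done.

Besides the shell and the picture viewer there is one more tool, called by a JSON object that holds its "fn" and its "kwargs", one argument or row to a line. step_arm: Moves the arm, as the interface text tells. Its arguments: {"type":"object","properties":{"rows":{"type":"array","items":{"type":"object","properties":{"slide":{"type":"array","items":{"type":"number","minimum":-1,"maximum":1}},"rot":{"type":"array","items":{"type":"number","minimum":-1,"maximum":1}}}}},"fingers":{"type":"number"},"force":{"type":"number"}},"required":["rows"]}

```bash
mkdir -p pics; cat > h.py <<'E'
import numpy as np, cv2
from workcell import bot, cams, nets
def f_of(p): return p["frame"].shape[0]/2/np.tan(np.radians(p["vertical_fov"]/2))
def proj(p,X):
    X=np.atleast_2d(X); c=(p["world_to_cam"]@np.c_[X,np.ones(len(X))].T).T
    f=f_of(p); return np.c_[p["cx"]+f*c[:,0]/c[:,2], p["cy"]+f*c[:,1]/c[:,2]]
def ray(p,uv):
    T=p["world_to_cam"]; f=f_of(p); d=np.array([(uv[0]-p["cx"])/f,(uv[1]-p["cy"])/f,1])
    R=T[:3,:3]; return -R.T@T[:3,3], R.T@d
def atz(p,uv,z):
    o,d=ray(p,uv); return o+d*(z-o[2])/d[2]
def save(p,name,box=None,scale=1):
    im=p["frame"][:,:,::-1]
    if box: im=im[box[1]:box[3],box[0]:box[2]]
    im=cv2.resize(im,None,fx=scale,fy=scale,interpolation=cv2.INTER_CUBIC); cv2.imwrite("pics/"+name,im)
E
python3 - <<'E'
from h import *
P={n:cams.grab_frame(n) for n in ("side","top")}
for n,p in P.items():
    T=p["world_to_cam"]; print(n,p["vertical_fov"],p["cx"],p["cy"],(-T[:3,:3].T@T[:3,3]).round(),T[:3,:3].round(2).tolist())
    for q in ("stand","pliers","ring","carousel","candle_jar","tin","gift_box"):
        print(q,[(np.round(b["box"]).tolist(),round(b["confidence"],2)) for b in nets.boxes_of(p,q)[:2]])
im=np.vstack([P["side"]["frame"],P["top"]["frame"]])
save(P["top"],"top0.png",scale=1.4); save(P["side"],"side0.png",scale=1.4)
print(bot.state(),bot.hold_point_z)
E
```

```text
side 47.04597336961585 278.75618985673026 210.12494083926626 [516. 657. 696.] [[-0.99, -0.14, -0.0], [-0.09, 0.66, -0.75], [0.11, -0.74, -0.67]]
stand [([292.0, 331.0, 389.0, 412.0], 0.67)]
pliers [([326.0, 303.0, 352.0, 368.0], 0.76)]
ring [([310.0, 347.0, 330.0, 373.0], 0.67), ([287.0, 129.0, 354.0, 206.0], 0.25)]
carousel [([287.0, 130.0, 353.0, 203.0], 0.56), ([289.0, 328.0, 389.0, 411.0], 0.52)]
candle_jar [([182.0, 200.0, 225.0, 259.0], 0.74)]
tin [([332.0, 226.0, 373.0, 270.0], 0.95)]
gift_box [([176.0, 302.0, 237.0, 357.0], 0.94)]
top 42.520131487702365 270.97438125557505 201.87585220278797 [487.   9. 957.] [[-0.01, -1.0, 0.0], [-0.99, 0.01, -0.12], [0.12, -0.0, -0.99]]
stand [([97.0, 230.0, 169.0, 320.0], 0.78)]
pliers [([99.0, 256.0, 135.0, 276.0], 0.8)]
ring [([131.0, 246.0, 148.0, 266.0], 0.42)]
carousel [([359.0, 178.0, 456.0, 274.0], 0.56)]
candle_jar [([250.0, 83.0, 292.0, 142.0], 0.94), ([128.0, 246.0, 147.0, 267.0], 0.68)]
tin [([258.0, 260.0, 303.0, 302.0], 0.86)]
gift_box [([123.0, 122.0, 175.0, 176.0], 0.87)]
{'time': 0.8, 'qpos': array([-7.68034374e+01,  3.02204913e+01,  8.20880651e+01, -1.34366852e-03,
        6.76888758e+01, -1.02269066e+01]), 'qd': array([ 0.00253856, -0.05421603, -0.08192781,  0.00180494,  0.01478743,
        0.05368052]), 'effort': array([ 1.30635541e-03, -4.42249131e+01, -1.78414643e+01, -1.35490682e-04,
        4.19916132e-04, -2.39705749e-06]), 'position': array([ 248.47184697, -573.4608514 ,  231.34071171]), 'eef_rot': array([[-1.08916111e-05,  3.97531951e-01, -9.17588332e-01],
       [-4.85858354e-05, -9.17588331e-01, -3.97531950e-01],
       [-9.99999999e-01,  4.02520323e-05,  2.93084372e-05]]), 'contact_force': array([ 0.48720168, -1.00069154,  0.00606009]), 'wrist_torque': array([ 0.03070941,  0.00518636, -0.03252965]), 'gripper_width': 85.35974521333014} 18.700000000000003
```

View pics/top0.png

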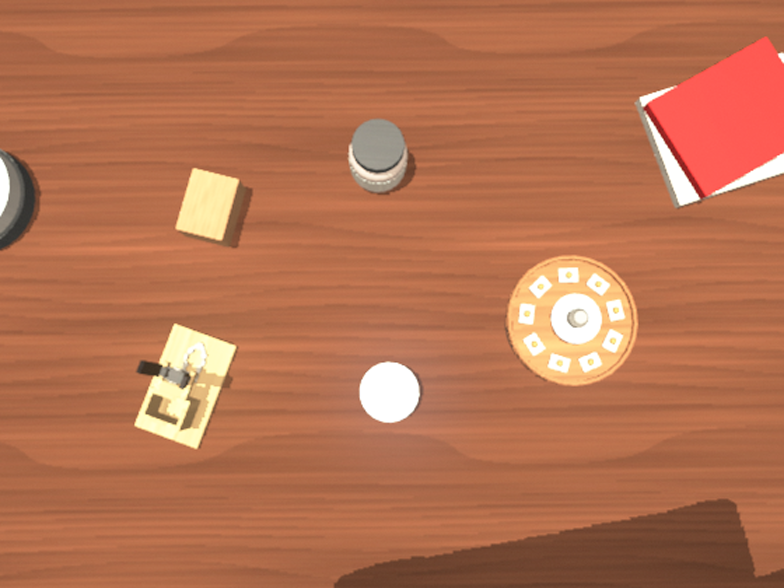

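View pics/side0.png

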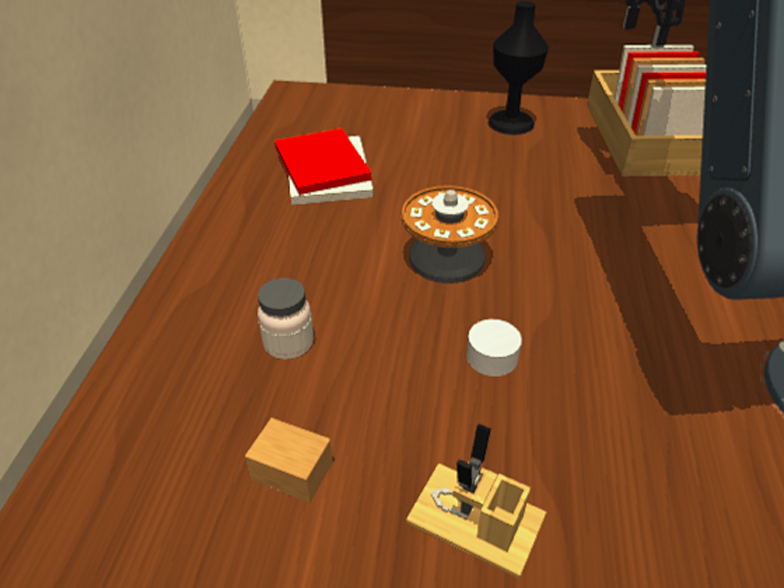

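The top view shows the stand's base corners at about (175,324), (237,347), (200,448) and (136,426) in the 1.4x picture, with the ring at (195,357). The post is at about (578,318). The side view agrees with this: the cup is on the near robot side.

```bash
python3 - <<'E'
from h import *
p=cams.grab_frame("top"); s=cams.grab_frame("side")
C=np.array([atz(p,(u/1.4,v/1.4),10) for u,v in [(175,324),(237,347),(200,448),(136,426)]])
d=(C[0]+C[1]-C[2]-C[3]); yaw=np.arctan2(d[1],d[0]); c=C.mean(0)
d2=C[0]-C[1]; print(C.round(), np.degrees(yaw), np.degrees(np.arctan2(d2[1],d2[0]))-90, np.linalg.norm(d)/2, np.linalg.norm(d2))
o=c+12.5*np.array([np.cos(yaw),np.sin(yaw),0]); print("stand origin",o)
print("side proj",(proj(s,[o,o+[0,0,125]])*1.4).round())
# tray by color, post: segment
for z in (88,): print("tray c", atz(p,(572.5/1.4,320/1.4),z))
print("post", atz(p,(578/1.4,317.5/1.4),124))
print("post side", atz(s,(450/1.4,195/1.4),122))
for q,z in (("candle_jar",95),("tin",40),("gift_box",50)):
    b=nets.boxes_of(p,q)[0]["box"]; print(q,atz(p,((b[0]+b[2])/2,(b[1]+b[3])/2),z).round())
E
```

```text
[[556. 263.  10.]
 [526. 185.  10.]
 [403. 229.  10.]
 [431. 309.  10.]] -19.89835098622763 -20.944331906541763 132.12249183259723 83.49529236424938
stand origin [490.87542315 242.32995073  10.        ]
side proj [[467. 508.]
 [476. 441.]]
tray c [ 548.74510925 -215.57768922   88.        ]
post [ 548.87279067 -212.46281304  124.        ]
post side [ 551.49835699 -216.29383497  122.        ]
candle_jar [749.   5.  95.]
tin [467.  -5.  40.]
gift_box [693. 214.  50.]
```

{"fn": "step_arm", "kwargs": {
  "rows": [
    {"slide": [0.667,0.8,0.2],"rot": [0,0,0.108]},
    {"slide": [0.667,0.8,0.2],"rot": [0,0,0.108]},
    {"slide": [0.667,0.8,0.2],"rot": [0,0,0.108]},
    {"slide": [0.667,0.8,0.2],"rot": [0,0,0.108]}
  ],
  "fingers": 1
}}

```text
time: 1.38
position: [349.6, -451.4, 261.7]
eef_rot: [[0.0, 0.682, -0.731], [0.001, -0.731, -0.682], [-1.0, -0.0, -0.001]]
contact_force: [0.8, -0.4, -0.3]
gripper_width: 85.5
```

{"fn": "step_arm", "kwargs": {
  "rows": [
    {"slide": [0.667,0.8,0.2],"rot": [0,0,0.108]},
    {"slide": [0.667,0.8,0.2],"rot": [0,0,0.108]},
    {"slide": [0.667,0.8,0.2],"rot": [0,0,0.108]},
    {"slide": [0.667,0.8,0.2],"rot": [0,0,0.108]}
  ]
}}

```text
time: 1.72
position: [450.0, -331.1, 292.1]
eef_rot: [[0.001, 0.887, -0.461], [0.0, -0.461, -0.887], [-1.0, 0.001, -0.0]]
contact_force: [0.1, -1.1, -0.1]
gripper_width: 85.4
```

{"fn": "step_arm", "kwargs": {
  "rows": [
    {"slide": [0.667,0.8,0],"rot": [0,0,0.108]},
    {"slide": [0.667,0.8,0],"rot": [0,0,0.108]},
    {"slide": [0.667,0.8,0],"rot": [0,0,0.108]},
    {"slide": [0.667,0.8,0],"rot": [0,0,0.108]},
    {"slide": [0.667,0.8,0],"rot": [0,0,0.108]}
  ]
}}

```text
time: 2.13
position: [551.8, -208.4, 291.5]
eef_rot: [[0.002, 0.991, -0.137], [0.002, -0.137, -0.991], [-1.0, 0.002, -0.002]]
contact_force: [-0.9, -1.4, 0.4]
gripper_width: 85.6
```

```bash
python3 - <<'E'
from h import *
w=cams.grab_frame("wrist"); save(w,"w1.png")
T=w["world_to_cam"]; st=bot.state(); print(st["position"],st["eef_rot"].round(3).tolist(),(-T[:3,:3].T@T[:3,3]).round(1),T[:3,:3].round(3).tolist(),w["vertical_fov"])
np.save("w1.npy",w,allow_pickle=True)
print(proj(w,[[549,-214,100],[549,-214,126]]), nets.boxes_of(w,"carousel")[:2])
E
```

```text
[ 550.13888838 -210.78238359  291.31496238] [[0.0, 0.99, -0.139], [0.0, -0.139, -0.99], [-1.0, 0.0, -0.0]] [ 562.6 -127.5  433.8] [[0.991, -0.137, 0.002], [-0.131, -0.942, 0.309], [-0.041, -0.307, -0.951]] 71.98616061938569
[[278.01164977 192.43743782]
 [277.91201336 198.41145723]] [{'box': [216.8, 127.9, 338.7, 248.2], 'confidence': 0.92}]
```

View pics/w1.png

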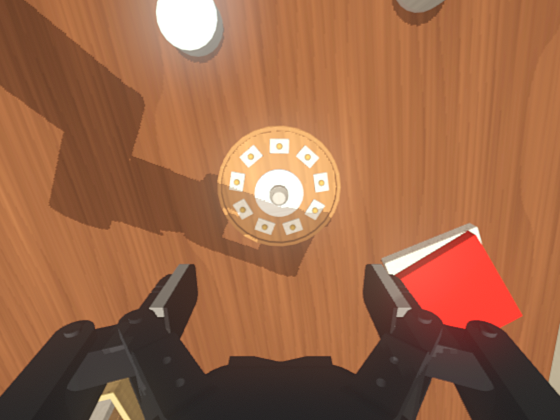

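The post shows at (278,197) against a prediction of (278,197.5), so (549.5,-214) is confirmed to about 1 mm. Next I go above the pliers.

{"fn": "step_arm", "kwargs": {
  "rows": [
    {"slide": [-0.097,0.76,0],"rot": [0,0,0.108]},
    {"slide": [-0.097,0.76,0],"rot": [0,0,0.108]},
    {"slide": [-0.097,0.76,0],"rot": [0,0,0.108]}
  ]
}}

```text
time: 2.48
position: [532.5, -98.9, 291.0]
eef_rot: [[-0.002, 0.98, 0.197], [0.001, 0.197, -0.98], [-1.0, -0.001, -0.001]]
contact_force: [-0.0, 0.7, -0.0]
gripper_width: 85.1
```

{"fn": "step_arm", "kwargs": {
  "rows": [
    {"slide": [-0.097,0.76,0],"rot": [0,0,0.108]},
    {"slide": [-0.097,0.76,0],"rot": [0,0,0.108]},
    {"slide": [-0.097,0.76,0],"rot": [0,0,0.108]}
  ]
}}

```text
time: 2.73
position: [518.1, 15.5, 291.4]
eef_rot: [[-0.001, 0.859, 0.512], [0.0, 0.512, -0.859], [-1.0, -0.0, -0.001]]
contact_force: [0.6, 0.7, 1.0]
gripper_width: 85.4
```

{"fn": "step_arm", "kwargs": {
  "rows": [
    {"slide": [-0.097,0.76,0],"rot": [0,0,0.108]},
    {"slide": [-0.097,0.76,0],"rot": [0,0,0.108]},
    {"slide": [-0.097,0.76,0],"rot": [0,0,0.108]}
  ]
}}

```text
time: 2.98
position: [504.1, 129.4, 291.5]
eef_rot: [[-0.0, 0.639, 0.769], [0.0, 0.769, -0.639], [-1.0, 0.0, -0.0]]
contact_force: [0.5, 0.7, -0.9]
gripper_width: 85.3
```

{"fn": "step_arm", "kwargs": {
  "rows": [
    {"slide": [-0.097,0.76,-0.3],"rot": [0,0,0.108]},
    {"slide": [-0.097,0.76,-0.3],"rot": [0,0,0.108]},
    {"slide": [-0.097,0.76,-0.3],"rot": [0,0,0.108]},
    {"slide": [-0.097,0.76,-0.3],"rot": [0,0,0.108]},
    {"slide": [-0.097,0.76,-0.3],"rot": [0,0,0.108]}
  ]
}}

```text
time: 3.4
position: [489.6, 242.6, 245.3]
eef_rot: [[-0.002, 0.349, 0.937], [-0.001, 0.937, -0.349], [-1.0, -0.002, -0.002]]
contact_force: [0.5, -0.3, 0.0]
gripper_width: 85.4
```

```bash
cat > look.py <<'E'
from h import *
import sys
w=cams.grab_frame("wrist")
st=bot.state(); print(st["time"],st["position"],np.degrees(np.arctan2(st["eef_rot"][1,1],st["eef_rot"][0,1])))
yaw=np.radians(-20.5); R=np.array([[np.cos(yaw),-np.sin(yaw),0],[np.sin(yaw),np.cos(yaw),0],[0,0,1]]); o=np.array([491,242,0])
L={"o":[0,0,15],"top+":[0,27.5,134],"top-":[0,-27.5,134],"c1":[55,42,10],"c2":[55,-42,10],"c3":[-80,-42,10],"c4":[-80,42,10],"cuprim":[-41,0,65]}
im=w["frame"][:,:,::-1].copy()
for k,v in L.items():
    u=proj(w,o+R@np.array(v,float))[0]; print(k,u.round(1)); 
    cv2.drawMarker(im,tuple(int(x) for x in u.round()),(0,0,255),cv2.MARKER_CROSS,8,1)
cv2.imwrite("pics/w2.png",im)
for q in ("pliers","stand","ring"): print(q,[(b["box"],b["confidence"]) for b in nets.boxes_of(w,q)[:1]])
E
python3 look.py
```

```text
3.45 [490.49940882 241.59494021 246.06055679] 69.46144813958466
o [278.7 180.5]
top+ [307.8 208.4]
top- [248.2 208.3]
c1 [309.  218.7]
c2 [248.5 218.6]
c3 [245.  116.5]
c4 [312.5 116.6]
cuprim [278.5 153.9]
pliers [([253.3, 180.1, 313.5, 214.5], 0.68)]
stand [([253.4, 119.4, 318.6, 221.9], 0.92)]
ring []
```

View pics/w2.png

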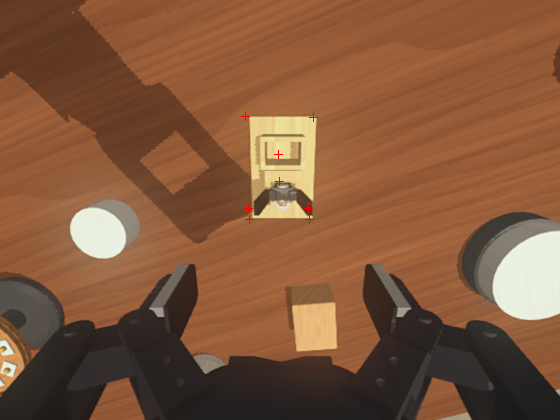

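The stand's edges show about 4 px right of prediction, which is about 5 mm along its +y; the yaw agrees. I'll move closer, shift, and check again with an edge fit.

{"fn": "step_arm", "kwargs": {
  "rows": [
    {"slide": [0.01,0.027,-0.2]},
    {"slide": [0.01,0.027,-0.4]},
    {"slide": [0.01,0.027,-0.48]},
    {"slide": [0.01,0.027,-0.48]},
    {"slide": [0.01,0.027,-0.48]}
  ]
}}

```text
invalid input
```

```bash
sed -i 's/\[491,242,0\]/[492.5,246,0]/; s/w2.png/w3.png/; s/cv2.imwrite("pics.*/cv2.imwrite("pics\/w3.png",cv2.resize(im[60:340,140:420],None,fx=2.1,fy=2.1,interpolation=cv2.INTER_CUBIC))/' look.py; sed -i 's/"cuprim":\[-41,0,65\]/"r1":[-54,20,65],"r2":[-28,20,65],"r3":[-54,-20,65],"r4":[-28,-20,65],"g1":[7,27.5,134],"g2":[-7,27.5,134],"g3":[7,-27.5,134],"g4":[-7,-27.5,134]/' look.py; python3 look.py
```

```text
3.65 [491.36323502 240.82910432 247.00559302] 69.32196750514765
o [282.4 178. ]
top+ [313.3 205. ]
top- [253.8 205.2]
c1 [312.6 216.1]
c2 [252.2 216.3]
c3 [248.6 114.1]
c4 [316.1 113.9]
r1 [301.1 139. ]
r2 [300.6 162.8]
r3 [264.5 139.1]
r4 [264.9 162.9]
g1 [313.  212.2]
g2 [313.5 197.7]
g3 [254.  212.4]
g4 [253.5 197.9]
pliers [([254.6, 178.8, 314.4, 212.6], 0.69)]
stand [([250.1, 116.7, 316.5, 218.1], 0.94)]
ring []
```

View pics/w3.png

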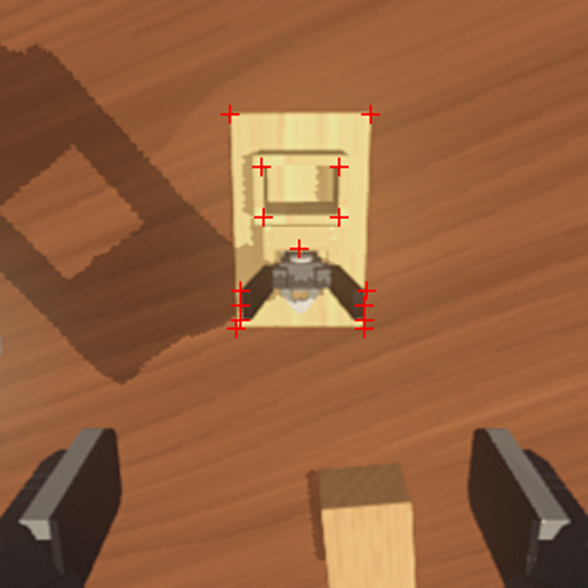

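The call was refused because rows seem to need a "rot" entry. The model now matches the picture within about 1 mm: base edges, grip tops at (313,205) and (254,205), and the cup. I'll go down to the grips.

{"fn": "step_arm", "kwargs": {
  "rows": [
    {"slide": [0.014,0.023,-0.2],"rot": [0,0,0]},
    {"slide": [0.014,0.023,-0.4],"rot": [0,0,0]},
    {"slide": [0.014,0.023,-0.6],"rot": [0,0,0]},
    {"slide": [0.014,0.023,-0.75],"rot": [0,0,0]},
    {"slide": [0.014,0.023,-0.88],"rot": [0,0,0]},
    {"slide": [0.014,0.023,-0.95],"rot": [0,0,0]},
    {"slide": [0.014,0.023,-1.0],"rot": [0,0,0]},
    {"slide": [0.014,0.023,-1.0],"rot": [0,0,0]},
    {"slide": [0.014,0.023,-1.0],"rot": [0,0,0]}
  ]
}}

```text
time: 4.55
position: [493.1, 246.0, 96.8]
eef_rot: [[0.001, 0.35, 0.937], [0.0, 0.937, -0.35], [-1.0, 0.001, 0.001]]
contact_force: [-0.3, 0.1, -0.4]
gripper_width: 85.3
```

```bash
sed -i 's/w3.png/w4.png/;s/60:340,140:420/80:360,140:420/' look.py; python3 look.py | head -1; python3 - <<'E'
from h import *
for i in range(4): w=cams.grab_frame("side") if i==0 else cams.grab_frame("wrist"); s=bot.state(); print(s["position"].round(2),s["gripper_width"])
E
```

```text
4.6 [493.43846753 246.13164146  97.28648551] 69.49235366944363
[493.18 246.21  97.38] 85.35860786066858
[493.02 246.17  97.21] 85.19491027119224
[492.89 246.13  97.03] 85.38280564930226
[492.77 246.09  96.87] 85.00719267888277
```

View pics/w4.png

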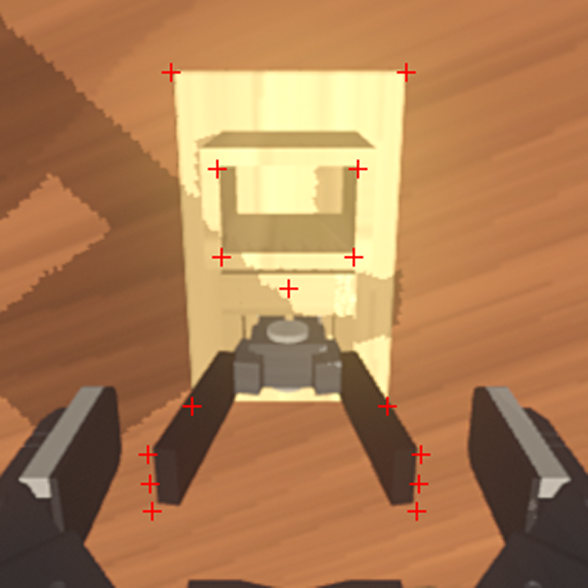

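Both grips sit centrally between the pads, with the pliers about 1.5 mm towards stand -x. I'll shift by that and squeeze.

{"fn": "step_arm", "kwargs": {
  "rows": [
    {"slide": [-0.008,0.004,0],"rot": [0,0,0]},
    {"slide": [-0.008,0.004,0],"rot": [0,0,0]},
    {"slide": [-0.008,0.004,0],"rot": [0,0,0]}
  ]
}}

```text
time: 5.2
position: [491.2, 246.6, 96.3]
eef_rot: [[-0.0, 0.35, 0.937], [-0.0, 0.937, -0.35], [-1.0, -0.0, -0.0]]
contact_force: [0.7, -0.8, 0.1]
gripper_width: 85.7
```

{"fn": "step_arm", "kwargs": {
  "rows": [
    {"slide": [0,0,0],"rot": [0,0,0]},
    {"slide": [0,0,0],"rot": [0,0,0]},
    {"slide": [0,0,0],"rot": [0,0,0]},
    {"slide": [0,0,0],"rot": [0,0,0]},
    {"slide": [0,0,0],"rot": [0,0,0]},
    {"slide": [0,0,0],"rot": [0,0,0]},
    {"slide": [0,0,0],"rot": [0,0,0]},
    {"slide": [0,0,0],"rot": [0,0,0]},
    {"slide": [0,0,0],"rot": [0,0,0]},
    {"slide": [0,0,0],"rot": [0,0,0]}
  ],
  "fingers": 0,
  "force": 65
}}

```text
time: 6.03
position: [493.4, 246.4, 99.0]
eef_rot: [[0.005, 0.349, 0.937], [-0.0, 0.937, -0.349], [-1.0, 0.002, 0.005]]
contact_force: [-1.2, -2.4, 15.7]
gripper_width: 32.3
```

{"fn": "step_arm", "kwargs": {
  "rows": [
    {"slide": [0,0,0],"rot": [0,0,0]},
    {"slide": [0,0,0],"rot": [0,0,0]},
    {"slide": [0,0,0],"rot": [0,0,0]},
    {"slide": [0,0,0],"rot": [0,0,0]},
    {"slide": [0,0,0],"rot": [0,0,0]}
  ]
}}

```text
time: 6.45
position: [493.4, 246.4, 99.0]
eef_rot: [[0.005, 0.349, 0.937], [-0.0, 0.937, -0.349], [-1.0, 0.002, 0.005]]
contact_force: [-1.3, -3.3, 15.7]
gripper_width: 32.2
```

```bash
python3 - <<'E'
from h import *
w=cams.grab_frame("wrist"); s=cams.grab_frame("side"); st=bot.state(); print(st["position"],st["gripper_width"],st["contact_force"],st["wrist_torque"])
a=cv2.resize(w["frame"][80:290,175:385],None,fx=2,fy=2,interpolation=cv2.INTER_CUBIC); b=cv2.resize(s["frame"][290:420,280:400],(380,412),interpolation=cv2.INTER_CUBIC)
b=cv2.copyMakeBorder(b,0,8,0,0,cv2.BORDER_CONSTANT); cv2.imwrite("pics/g1.png",np.hstack([a,b])[:,:,::-1])
E
```

```text
[493.31250409 246.38998043  98.99260094] 32.33099367829931 [-1.27750761 -3.10403179 15.82568076] [-0.57222795  0.20126184  0.02806524]
```

View pics/g1.png

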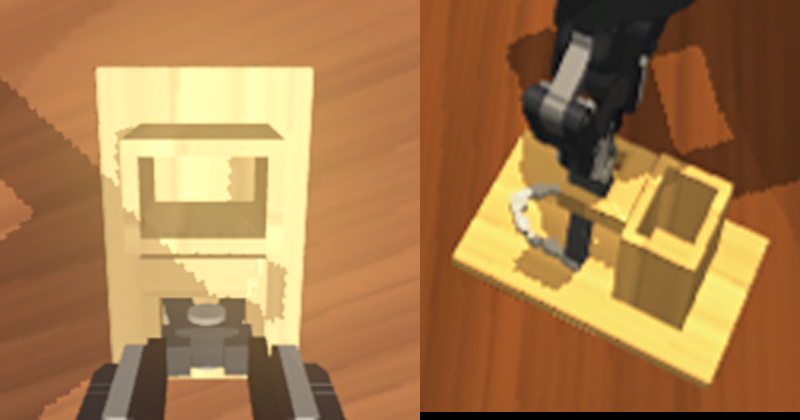

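Grips are on the stop (32 mm) and the ring is spread on the pins. The arm shows 16 N upward load. Next I lift a few mm, go out along stand +x, then up.

{"fn": "step_arm", "kwargs": {
  "rows": [
    {"slide": [0,0,0.02],"rot": [0,0,0]},
    {"slide": [0,0,0.04],"rot": [0,0,0]},
    {"slide": [0,0,0.045],"rot": [0,0,0]},
    {"slide": [0,0,0.045],"rot": [0,0,0]}
  ]
}}

```text
time: 6.88
position: [491.0, 246.6, 102.7]
eef_rot: [[-0.001, 0.35, 0.937], [-0.0, 0.937, -0.35], [-1.0, -0.0, -0.001]]
contact_force: [1.2, -0.4, -2.7]
gripper_width: 32.3
```

{"fn": "step_arm", "kwargs": {
  "rows": [
    {"slide": [0.05,-0.019,0],"rot": [0,0,0]},
    {"slide": [0.11,-0.041,0],"rot": [0,0,0]},
    {"slide": [0.18,-0.067,0],"rot": [0,0,0]},
    {"slide": [0.25,-0.094,0],"rot": [0,0,0]},
    {"slide": [0.3,-0.112,0],"rot": [0,0,0]},
    {"slide": [0.33,-0.123,0],"rot": [0,0,0]},
    {"slide": [0.33,-0.123,0],"rot": [0,0,0]}
  ]
}}

```text
time: 7.47
position: [542.7, 227.5, 103.0]
eef_rot: [[0.002, 0.351, 0.936], [0.0, 0.936, -0.351], [-1.0, 0.001, 0.001]]
contact_force: [-0.6, -0.1, -3.1]
gripper_width: 32.3
```

{"fn": "step_arm", "kwargs": {
  "rows": [
    {"slide": [0,0,0.15],"rot": [0,0,0]},
    {"slide": [0,0,0.35],"rot": [0,0,0]},
    {"slide": [0,0,0.55],"rot": [0,0,0]},
    {"slide": [0,0,0.75],"rot": [0,0,0]},
    {"slide": [0,0,0.9],"rot": [0,0,0]},
    {"slide": [0,0,1.0],"rot": [0,0,0]},
    {"slide": [0,0,1.0],"rot": [0,0,0]},
    {"slide": [0,0,1.0],"rot": [0,0,0]}
  ]
}}

```text
time: 8.13
position: [540.4, 228.3, 253.5]
eef_rot: [[0.001, 0.35, 0.937], [0.0, 0.937, -0.35], [-1.0, 0.001, 0.001]]
contact_force: [-0.5, 0.8, -2.5]
gripper_width: 32.4
```

```bash
python3 - <<'E'
from h import *
w=cams.grab_frame("wrist"); s=cams.grab_frame("side"); st=bot.state(); print(st["time"],st["position"],st["gripper_width"],st["contact_force"],st["wrist_torque"])
t=st["position"]; u=proj(s,[t])[0]; print(u, proj(w,[t,t-[0,0,80]]))
x0=int(u[0])-60;y0=int(u[1])-60
a=cv2.resize(w["frame"][80:290,175:385],None,fx=2,fy=2,interpolation=cv2.INTER_CUBIC); b=cv2.resize(s["frame"][y0:y0+132,x0:x0+120],(380,420),interpolation=cv2.INTER_CUBIC)
cv2.imwrite("pics/g2.png",np.hstack([a,b])[:,:,::-1])
E
```

```text
8.2333 [539.36165089 227.92018253 251.41642169] 32.16261484882142 [ 0.21927501 -0.24009696 -2.33459559] [-0.00249114  0.01236529  0.02925093]
[309.6421536  246.35517976] [[275.21871866 264.22832029]
 [276.65204686 216.30244574]]
```

View pics/g2.png

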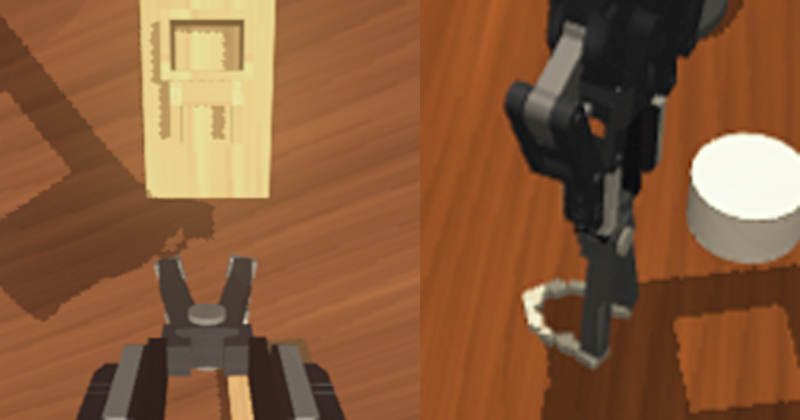

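The ring hangs spread on the pins, and the stand is clear. I carry it to the post.

{"fn": "step_arm", "kwargs": {
  "rows": [
    {"slide": [0,-0.1,0],"rot": [0,0,0]},
    {"slide": [0,-0.25,0],"rot": [0,0,0]},
    {"slide": [-0.01,-0.43,0],"rot": [0,0,0]},
    {"slide": [-0.01,-0.62,0],"rot": [0,0,0]},
    {"slide": [-0.016,-0.8,0],"rot": [0,0,0]},
    {"slide": [-0.016,-0.969,0],"rot": [0,0,0]}
  ]
}}

```text
time: 8.73
position: [536.8, 81.5, 250.9]
eef_rot: [[-0.005, 0.35, 0.937], [0.0, 0.937, -0.35], [-1.0, -0.002, -0.004]]
contact_force: [0.1, 0.5, -2.3]
gripper_width: 32.5
```

{"fn": "step_arm", "kwargs": {
  "rows": [
    {"slide": [0,-0.19,0],"rot": [0,0,0]},
    {"slide": [0,-0.38,0],"rot": [0,0,0]},
    {"slide": [-0.01,-0.57,0],"rot": [0,0,0]},
    {"slide": [-0.01,-0.76,0],"rot": [0,0,0]},
    {"slide": [-0.016,-0.969,0],"rot": [0,0,0]}
  ]
}}

```text
time: 9.15
position: [534.7, -63.1, 251.1]
eef_rot: [[-0.004, 0.35, 0.937], [0.002, 0.937, -0.35], [-1.0, 0.0, -0.004]]
contact_force: [1.1, 0.5, -3.0]
gripper_width: 32.3
```

{"fn": "step_arm", "kwargs": {
  "rows": [
    {"slide": [0,-0.19,0],"rot": [0,0,0]},
    {"slide": [0,-0.38,0],"rot": [0,0,0]},
    {"slide": [-0.01,-0.57,0],"rot": [0,0,0]},
    {"slide": [-0.01,-0.74,0],"rot": [0,0,0]},
    {"slide": [-0.016,-0.87,0],"rot": [0,0,0]},
    {"slide": [-0.016,-0.969,0],"rot": [0,0,0]},
    {"slide": [-0.016,-0.969,0],"rot": [0,0,0]},
    {"slide": [-0.016,-0.969,0],"rot": [0,0,0]},
    {"slide": [-0.016,-0.969,0],"rot": [0,0,0]}
  ]
}}

```text
time: 9.9
position: [533.0, -206.6, 252.1]
eef_rot: [[-0.002, 0.35, 0.937], [0.002, 0.937, -0.35], [-1.0, 0.001, -0.003]]
contact_force: [0.4, 0.5, -2.6]
gripper_width: 32.1
```

```bash
cat > ringv.py <<'E'
from h import *
import sys
s=cams.grab_frame("side"); w=cams.grab_frame("wrist"); st=bot.state(); t=st["position"]
print(st["time"],t,st["gripper_width"],st["contact_force"],st["wrist_torque"])
ex=np.array([0.937,-0.35,0]); ey=np.array([0.35,0.937,0]); r=t-[0,0,86.5]
for d in (-.8,):
  P={"pin+":r+ex*d+ey*15.5,"pin-":r+ex*d-ey*15.5,"hinge":r+ex*(d+36.1),"mid":r+ex*(d+17.6),"post":np.array([549.5,-214,120])}
  Q={k:proj(s,v)[0] for k,v in P.items()}; print({k:v.round(1) for k,v in Q.items()})
x0,y0=int(Q["mid"][0])-50,int(Q["mid"][1])-30
k=6
im=cv2.resize(s["frame"][y0:y0+90,x0:x0+110],None,fx=k,fy=k,interpolation=cv2.INTER_CUBIC)[:,:,::-1].copy()
for v in Q.values(): cv2.drawMarker(im,tuple(int(a) for a in ((v-[x0,y0]+.5)*k)),(0,0,255),cv2.MARKER_CROSS,10,1)
print(x0,y0); cv2.imwrite("pics/"+sys.argv[1],im)
E
python3 ringv.py r1.png
```

```text
10.0 [ 533.35998625 -206.38480568  252.6380525 ] 32.08235034988823 [-0.20849682 -0.6648196  -2.34566298] [-0.01380504 -0.02694485  0.00164325]
{'pin+': array([328.3, 128.2]), 'pin-': array([334.5, 121.1]), 'hinge': array([315.5, 120.2]), 'mid': array([323.6, 122.4]), 'post': array([322.2, 140.7])}
273 92
```

View pics/r1.png

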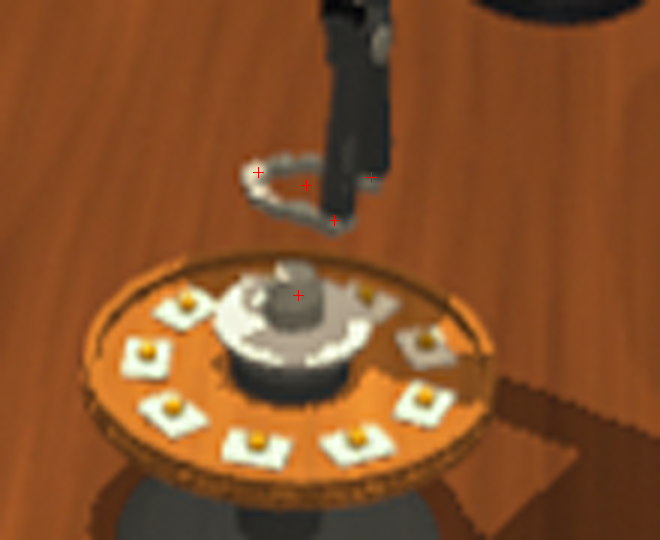

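The predicted hinge, pins and post markers fall on the seen ring and post within about 1 mm. The post top looks a few mm above nominal. I descend to just above the cone, then slowly, feeling.

{"fn": "step_arm", "kwargs": {
  "rows": [
    {"slide": [0,0,-0.04],"rot": [0,0,0]},
    {"slide": [0,0,-0.08],"rot": [0,0,0]},
    {"slide": [0,0,-0.12],"rot": [0,0,0]},
    {"slide": [0,0,-0.15],"rot": [0,0,0]},
    {"slide": [0,0,-0.16],"rot": [0,0,0]},
    {"slide": [0,0,-0.16],"rot": [0,0,0]},
    {"slide": [0,0,-0.16],"rot": [0,0,0]}
  ]
}}

```text
time: 10.58
position: [533.7, -207.9, 228.9]
eef_rot: [[-0.0, 0.35, 0.937], [0.0, 0.937, -0.35], [-1.0, 0.0, -0.0]]
contact_force: [-0.2, -0.0, -2.2]
gripper_width: 32.1
```

{"fn": "step_arm", "kwargs": {
  "rows": [
    {"slide": [0,0,-0.01],"rot": [0,0,0]},
    {"slide": [0,0,-0.02],"rot": [0,0,0]},
    {"slide": [0,0,-0.03],"rot": [0,0,0]},
    {"slide": [0,0,-0.04],"rot": [0,0,0]},
    {"slide": [0,0,-0.05],"rot": [0,0,0]},
    {"slide": [0,0,-0.05],"rot": [0,0,0]}
  ]
}}

```text
time: 11.08
position: [533.4, -207.9, 221.2]
eef_rot: [[-0.001, 0.35, 0.937], [0.0, 0.937, -0.35], [-1.0, 0.0, -0.001]]
contact_force: [-0.7, 0.8, -2.2]
gripper_width: 32.4
```

{"fn": "step_arm", "kwargs": {
  "rows": [
    {"slide": [0,0,-0.01],"rot": [0,0,0]},
    {"slide": [0,0,-0.02],"rot": [0,0,0]},
    {"slide": [0,0,-0.03],"rot": [0,0,0]},
    {"slide": [0,0,-0.03],"rot": [0,0,0]}
  ]
}}

```text
time: 11.42
position: [533.4, -207.8, 216.7]
eef_rot: [[-0.001, 0.35, 0.937], [0.0, 0.937, -0.35], [-1.0, 0.0, -0.001]]
contact_force: [-0.6, -0.9, -3.3]
gripper_width: 32.2
```

{"fn": "step_arm", "kwargs": {
  "rows": [
    {"slide": [0,0,-0.01],"rot": [0,0,0]},
    {"slide": [0,0,-0.02],"rot": [0,0,0]},
    {"slide": [0,0,-0.03],"rot": [0,0,0]},
    {"slide": [0,0,-0.03],"rot": [0,0,0]}
  ]
}}

```text
time: 11.75
position: [533.4, -207.8, 212.2]
eef_rot: [[-0.001, 0.35, 0.937], [0.0, 0.937, -0.35], [-1.0, 0.0, -0.001]]
contact_force: [-0.1, 0.5, -1.3]
gripper_width: 32.0
```

{"fn": "step_arm", "kwargs": {
  "rows": [
    {"slide": [0,0,-0.007],"rot": [0,0,0]},
    {"slide": [0,0,-0.013],"rot": [0,0,0]},
    {"slide": [0,0,-0.02],"rot": [0,0,0]},
    {"slide": [0,0,-0.02],"rot": [0,0,0]}
  ]
}}

```text
time: 12.08
position: [533.5, -207.8, 209.3]
eef_rot: [[-0.0, 0.35, 0.937], [0.0, 0.937, -0.35], [-1.0, 0.0, -0.0]]
contact_force: [0.4, 0.1, -2.0]
gripper_width: 31.8
```

```bash
python3 ringv.py r2.png
```

```text
12.1833 [ 533.58088547 -207.90973363  209.51477868] 32.52388275956751 [ 0.11246308 -0.41419005 -2.38792464] [ 0.0044928   0.02336973 -0.00905376]
{'pin+': array([326.9, 145.5]), 'pin-': array([332.9, 138.2]), 'hinge': array([314.5, 137.3]), 'mid': array([322.4, 139.6]), 'post': array([322.2, 140.7])}
272 109
```

View pics/r2.png

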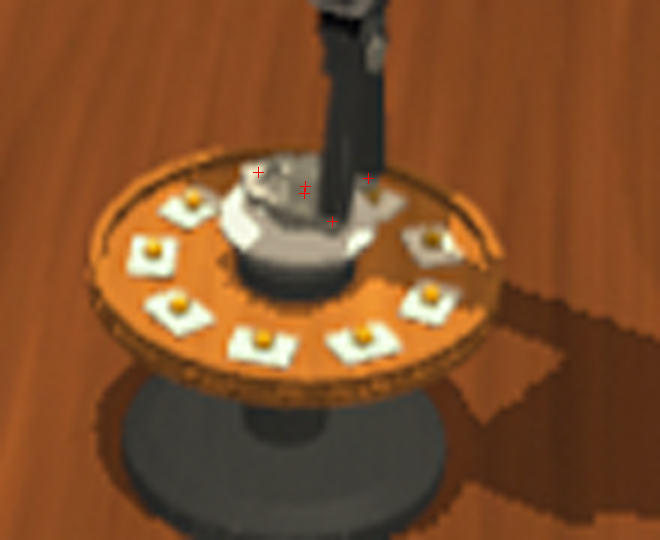

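The ring is around the post tip with no contact force. I continue down slowly.

{"fn": "step_arm", "kwargs": {
  "rows": [
    {"slide": [0,0,-0.007],"rot": [0,0,0]},
    {"slide": [0,0,-0.013],"rot": [0,0,0]},
    {"slide": [0,0,-0.02],"rot": [0,0,0]},
    {"slide": [0,0,-0.02],"rot": [0,0,0]}
  ]
}}

```text
time: 12.52
position: [533.5, -207.8, 206.3]
eef_rot: [[-0.0, 0.35, 0.937], [0.0, 0.937, -0.35], [-1.0, 0.0, -0.001]]
contact_force: [0.2, 0.4, -1.3]
gripper_width: 32.0
```

{"fn": "step_arm", "kwargs": {
  "rows": [
    {"slide": [0,0,-0.007],"rot": [0,0,0]},
    {"slide": [0,0,-0.013],"rot": [0,0,0]},
    {"slide": [0,0,-0.02],"rot": [0,0,0]},
    {"slide": [0,0,-0.02],"rot": [0,0,0]}
  ]
}}

```text
time: 12.85
position: [533.5, -207.8, 203.3]
eef_rot: [[-0.0, 0.35, 0.937], [0.0, 0.937, -0.35], [-1.0, 0.0, -0.0]]
contact_force: [0.2, 0.1, -2.0]
gripper_width: 32.3
```

{"fn": "step_arm", "kwargs": {
  "rows": [
    {"slide": [0,0,-0.007],"rot": [0,0,0]},
    {"slide": [0,0,-0.013],"rot": [0,0,0]},
    {"slide": [0,0,-0.013],"rot": [0,0,0]}
  ]
}}

```text
time: 13.1
position: [533.5, -207.9, 201.4]
eef_rot: [[-0.0, 0.35, 0.937], [0.0, 0.937, -0.35], [-1.0, 0.0, -0.0]]
contact_force: [-0.3, 0.3, -2.2]
gripper_width: 32.4
```

{"fn": "step_arm", "kwargs": {
  "rows": [
    {"slide": [0,0,-0.007],"rot": [0,0,0]},
    {"slide": [0,0,-0.013],"rot": [0,0,0]},
    {"slide": [0,0,-0.013],"rot": [0,0,0]}
  ]
}}

```text
time: 13.35
position: [533.7, -208.0, 199.7]
eef_rot: [[0.0, 0.35, 0.937], [-0.0, 0.937, -0.35], [-1.0, -0.0, 0.0]]
contact_force: [-0.1, 0.0, -0.2]
gripper_width: 32.4
```

{"fn": "step_arm", "kwargs": {
  "rows": [
    {"slide": [0,0,-0.007],"rot": [0,0,0]},
    {"slide": [0,0,-0.013],"rot": [0,0,0]},
    {"slide": [0,0,-0.013],"rot": [0,0,0]}
  ]
}}

```text
time: 13.6
position: [533.7, -208.0, 197.9]
eef_rot: [[0.0, 0.35, 0.937], [-0.0, 0.937, -0.35], [-1.0, -0.0, 0.001]]
contact_force: [-0.5, 0.3, 0.7]
gripper_width: 32.3
```

{"fn": "step_arm", "kwargs": {
  "rows": [
    {"slide": [0,0,-0.007],"rot": [0,0,0]},
    {"slide": [0,0,-0.013],"rot": [0,0,0]},
    {"slide": [0,0,-0.013],"rot": [0,0,0]}
  ]
}}

```text
time: 13.85
position: [533.8, -208.0, 195.9]
eef_rot: [[0.0, 0.35, 0.937], [-0.0, 0.937, -0.35], [-1.0, -0.0, 0.0]]
contact_force: [-1.0, 0.3, 1.4]
gripper_width: 32.4
```

{"fn": "step_arm", "kwargs": {
  "rows": [
    {"slide": [0,0,-0.007],"rot": [0,0,0]},
    {"slide": [0,0,-0.013],"rot": [0,0,0]},
    {"slide": [0,0,-0.013],"rot": [0,0,0]}
  ]
}}

```text
time: 14.1
position: [533.9, -208.1, 194.5]
eef_rot: [[0.001, 0.35, 0.937], [-0.001, 0.937, -0.35], [-1.0, -0.0, 0.001]]
contact_force: [-1.1, -0.1, 5.3]
gripper_width: 31.9
```

The plate was touched at TCP z about 200, and the stop is at about 195, with force rising to 7.7 N net. I press slightly more, then open in stages while watching the force.

{"fn": "step_arm", "kwargs": {
  "rows": [
    {"slide": [0,0,-0.004],"rot": [0,0,0]},
    {"slide": [0,0,-0.008],"rot": [0,0,0]},
    {"slide": [0,0,-0.008],"rot": [0,0,0]}
  ]
}}

```text
time: 14.35
position: [534.1, -208.2, 194.3]
eef_rot: [[0.001, 0.35, 0.937], [-0.001, 0.937, -0.35], [-1.0, -0.0, 0.002]]
contact_force: [-2.1, -0.4, 9.8]
gripper_width: 32.2
```

{"fn": "step_arm", "kwargs": {
  "rows": [
    {"slide": [0,0,-0.003],"rot": [0,0,0]},
    {"slide": [0,0,-0.006],"rot": [0,0,0]},
    {"slide": [0,0,-0.006],"rot": [0,0,0]},
    {"slide": [0,0,-0.006],"rot": [0,0,0]}
  ],
  "fingers": 0.44
}}

```text
time: 14.68
position: [535.0, -208.6, 193.0]
eef_rot: [[0.004, 0.35, 0.937], [-0.002, 0.937, -0.35], [-1.0, -0.0, 0.004]]
contact_force: [0.6, 0.7, 6.6]
gripper_width: 37.6
```

{"fn": "step_arm", "kwargs": {
  "rows": [
    {"slide": [-0.004,0.0015,-0.003],"rot": [0,0,0]},
    {"slide": [-0.008,0.003,-0.005],"rot": [0,0,0]},
    {"slide": [-0.008,0.003,-0.005],"rot": [0,0,0]},
    {"slide": [-0.008,0.003,-0.005],"rot": [0,0,0]}
  ],
  "fingers": 0.51
}}

```text
time: 15.02
position: [533.4, -207.8, 191.8]
eef_rot: [[0.003, 0.35, 0.937], [-0.001, 0.937, -0.35], [-1.0, -0.0, 0.003]]
contact_force: [0.7, 0.5, 6.5]
gripper_width: 43.7
```

{"fn": "step_arm", "kwargs": {
  "rows": [
    {"slide": [-0.004,0.0015,-0.002],"rot": [0,0,0]},
    {"slide": [-0.008,0.003,-0.003],"rot": [0,0,0]},
    {"slide": [-0.008,0.003,-0.003],"rot": [0,0,0]},
    {"slide": [-0.008,0.003,-0.003],"rot": [0,0,0]}
  ],
  "fingers": 0.55
}}

```text
time: 15.35
position: [531.7, -207.3, 190.9]
eef_rot: [[0.001, 0.35, 0.937], [-0.001, 0.937, -0.35], [-1.0, -0.0, 0.002]]
contact_force: [0.6, -0.5, 5.3]
gripper_width: 46.8
```

{"fn": "step_arm", "kwargs": {
  "rows": [
    {"slide": [0,0,0],"rot": [0,0,0]},
    {"slide": [0,0,0],"rot": [0,0,0]},
    {"slide": [0,0,0],"rot": [0,0,0]}
  ],
  "fingers": 0.575
}}

```text
time: 15.6
position: [531.2, -207.0, 190.4]
eef_rot: [[-0.0, 0.35, 0.937], [-0.0, 0.937, -0.35], [-1.0, -0.0, -0.0]]
contact_force: [-0.0, -0.3, 3.3]
gripper_width: 49.3
```

{"fn": "step_arm", "kwargs": {
  "rows": [
    {"slide": [0,0,0],"rot": [0,0,0]},
    {"slide": [0,0,0],"rot": [0,0,0]},
    {"slide": [0,0,0],"rot": [0,0,0]}
  ],
  "fingers": 0.59
}}

```text
time: 15.85
position: [531.1, -206.9, 190.3]
eef_rot: [[-0.0, 0.35, 0.937], [0.0, 0.937, -0.35], [-1.0, 0.0, -0.0]]
contact_force: [0.7, -0.9, 2.9]
gripper_width: 50.4
```

```bash
python3 - <<'E'
from h import *
w=cams.grab_frame("wrist"); s=cams.grab_frame("side"); st=bot.state(); print(st["time"],st["position"],st["gripper_width"],st["contact_force"],st["wrist_torque"])
a=cv2.resize(w["frame"][150:300,205:355],None,fx=2.8,fy=2.8,interpolation=cv2.INTER_CUBIC); b=cv2.resize(s["frame"][105:170,290:350],(380,420),interpolation=cv2.INTER_CUBIC)
cv2.imwrite("pics/c1.png",np.hstack([a,b])[:,:,::-1])
E
```

```text
15.95 [ 531.07682243 -206.96364791  190.32169133] 50.37262941524649 [ 0.30150225 -0.06073743  2.94143442] [ 0.07322436 -0.08371513 -0.0209852 ]
```

View pics/c1.png

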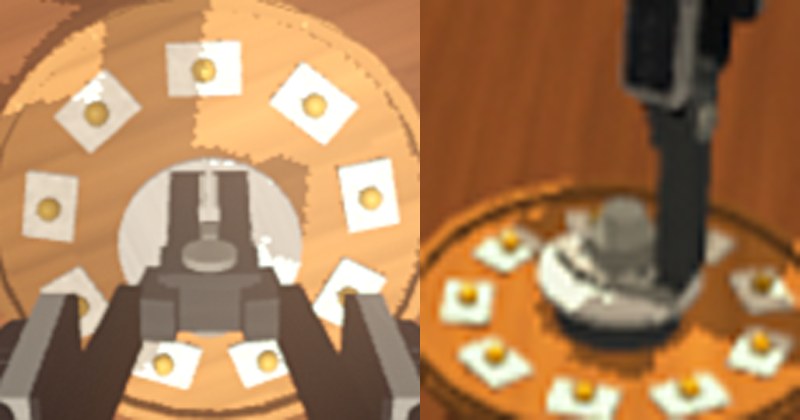

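The legs are nearly parallel (slack), and the ring is closed low around the post. I draw the pins out gently.

{"fn": "step_arm", "kwargs": {
  "rows": [
    {"slide": [0,0,0.007],"rot": [0,0,0]},
    {"slide": [0,0,0.014],"rot": [0,0,0]},
    {"slide": [0,0,0.02],"rot": [0,0,0]},
    {"slide": [0,0,0.02],"rot": [0,0,0]}
  ]
}}

```text
time: 16.28
position: [530.6, -206.7, 192.8]
eef_rot: [[-0.002, 0.35, 0.937], [0.001, 0.937, -0.35], [-1.0, 0.0, -0.002]]
contact_force: [0.4, 1.3, -3.3]
gripper_width: 50.5
```

{"fn": "step_arm", "kwargs": {
  "rows": [
    {"slide": [0,0,0.007],"rot": [0,0,0]},
    {"slide": [0,0,0.014],"rot": [0,0,0]},
    {"slide": [0,0,0.02],"rot": [0,0,0]},
    {"slide": [0,0,0.02],"rot": [0,0,0]}
  ]
}}

```text
time: 16.62
position: [531.3, -207.1, 196.8]
eef_rot: [[0.0, 0.35, 0.937], [-0.0, 0.937, -0.35], [-1.0, -0.0, 0.0]]
contact_force: [0.2, 0.5, -0.9]
gripper_width: 50.3
```

{"fn": "step_arm", "kwargs": {
  "rows": [
    {"slide": [0,0,0.014],"rot": [0,0,0]},
    {"slide": [0,0,0.028],"rot": [0,0,0]},
    {"slide": [0,0,0.04],"rot": [0,0,0]},
    {"slide": [0,0,0.04],"rot": [0,0,0]},
    {"slide": [0,0,0.04],"rot": [0,0,0]}
  ]
}}

```text
time: 17.03
position: [531.4, -207.1, 202.8]
eef_rot: [[0.001, 0.35, 0.937], [-0.0, 0.937, -0.35], [-1.0, -0.0, 0.001]]
contact_force: [-0.4, 0.5, -1.2]
gripper_width: 50.3
```

```bash
python3 - <<'E'
from h import *
F=[]
for i in range(5):
    w=cams.grab_frame("wrist" if i else "side"); st=bot.state(); F.append(st["contact_force"])
    if i==0: s=w
print(st["time"],st["position"],st["gripper_width"],np.mean(F,0))
def crop(w): return cv2.resize(w["frame"][150:300,205:355],None,fx=2.8,fy=2.8,interpolation=cv2.INTER_CUBIC)
a=crop(w);b=cv2.resize(s["frame"][105:170,290:350],(380,420),interpolation=cv2.INTER_CUBIC)
new=np.hstack([a,b])[:,:,::-1]; cv2.imwrite("pics/c2.png",new)
# motion of pivot/legs in wrist view relative to c1 (tool frame): template match
old=cv2.imread("pics/c1.png")
t=old[235:345,135:285]; r=cv2.matchTemplate(new[:, :420].copy(),t,cv2.TM_CCOEFF_NORMED); print(cv2.minMaxLoc(r))
E
```

```text
17.2833 [ 531.12453934 -206.9668932   202.39433741] 50.06674326126049 [ 0.09424235 -0.00274873 -2.00274275]
(-0.3547273278236389, 0.923923671245575, (137, 295), (135, 234))
```

The force reads -2.0 N, which is the pliers alone, and the pliers have not slipped in the grip: the ring is off the pins. I squeeze slightly for transport, lift, and go to the cup.

{"fn": "step_arm", "kwargs": {
  "rows": [
    {"slide": [0,0,0.03],"rot": [0,0,0]},
    {"slide": [0,0,0.08],"rot": [0,0,0]},
    {"slide": [0,0,0.15],"rot": [0,0,0]},
    {"slide": [0,0,0.23],"rot": [0,0,0]},
    {"slide": [0,0,0.3],"rot": [0,0,0]},
    {"slide": [0,0,0.34],"rot": [0,0,0]},
    {"slide": [0,0,0.35],"rot": [0,0,0]}
  ],
  "fingers": 0.54
}}

```text
time: 17.87
position: [532.1, -207.5, 257.2]
eef_rot: [[0.003, 0.35, 0.937], [-0.002, 0.937, -0.35], [-1.0, -0.001, 0.004]]
contact_force: [0.7, 0.3, -1.7]
gripper_width: 46.3
```

{"fn": "step_arm", "kwargs": {
  "rows": [
    {"slide": [-0.01,0.06,0],"rot": [0,0,0]},
    {"slide": [-0.02,0.14,0],"rot": [0,0,0]},
    {"slide": [-0.04,0.25,0],"rot": [0,0,0]},
    {"slide": [-0.06,0.38,0],"rot": [0,0,0]},
    {"slide": [-0.08,0.51,0],"rot": [0,0,0]},
    {"slide": [-0.1,0.64,0],"rot": [0,0,0]},
    {"slide": [-0.128,0.779,0],"rot": [0,0,0]}
  ]
}}

```text
time: 18.45
position: [510.8, -87.5, 254.3]
eef_rot: [[-0.002, 0.35, 0.937], [0.001, 0.937, -0.35], [-1.0, 0.0, -0.002]]
contact_force: [0.9, -0.2, -1.6]
gripper_width: 46.4
```

{"fn": "step_arm", "kwargs": {
  "rows": [
    {"slide": [-0.02,0.13,0],"rot": [0,0,0]},
    {"slide": [-0.04,0.26,0],"rot": [0,0,0]},
    {"slide": [-0.06,0.39,0],"rot": [0,0,0]},
    {"slide": [-0.08,0.52,0],"rot": [0,0,0]},
    {"slide": [-0.1,0.65,0],"rot": [0,0,0]},
    {"slide": [-0.128,0.779,0],"rot": [0,0,0]}
  ]
}}

```text
time: 18.95
position: [491.1, 29.3, 254.4]
eef_rot: [[-0.002, 0.349, 0.937], [0.001, 0.937, -0.349], [-1.0, 0.0, -0.002]]
contact_force: [0.0, 0.7, -1.6]
gripper_width: 45.8
```

{"fn": "step_arm", "kwargs": {
  "rows": [
    {"slide": [-0.02,0.13,0],"rot": [0,0,0]},
    {"slide": [-0.04,0.26,0],"rot": [0,0,0]},
    {"slide": [-0.06,0.39,0],"rot": [0,0,0]},
    {"slide": [-0.08,0.52,0],"rot": [0,0,0]},
    {"slide": [-0.1,0.65,0],"rot": [0,0,0]},
    {"slide": [-0.128,0.779,0],"rot": [0,0,0]}
  ]
}}

```text
time: 19.45
position: [471.6, 145.7, 254.4]
eef_rot: [[-0.002, 0.349, 0.937], [0.0, 0.937, -0.349], [-1.0, -0.0, -0.002]]
contact_force: [-0.7, 0.0, -1.5]
gripper_width: 46.8
```

{"fn": "step_arm", "kwargs": {
  "rows": [
    {"slide": [-0.02,0.13,0],"rot": [0,0,0]},
    {"slide": [-0.04,0.26,0],"rot": [0,0,0]},
    {"slide": [-0.06,0.39,0],"rot": [0,0,0]},
    {"slide": [-0.08,0.52,0],"rot": [0,0,0]},
    {"slide": [-0.1,0.63,0],"rot": [0,0,0]},
    {"slide": [-0.12,0.71,0],"rot": [0,0,0]},
    {"slide": [-0.128,0.77,0],"rot": [0,0,0]},
    {"slide": [-0.128,0.779,0],"rot": [0,0,0]},
    {"slide": [-0.128,0.779,0],"rot": [0,0,0]},
    {"slide": [-0.128,0.779,0],"rot": [0,0,0]}
  ]
}}

```text
time: 20.28
position: [454.3, 260.0, 254.9]
eef_rot: [[-0.0, 0.35, 0.937], [-0.001, 0.937, -0.35], [-1.0, -0.001, -0.0]]
contact_force: [-0.4, 0.6, -2.3]
gripper_width: 46.2
```

{"fn": "step_arm", "kwargs": {
  "rows": [
    {"slide": [0,0,-0.1],"rot": [0,0,0]},
    {"slide": [0,0,-0.2],"rot": [0,0,0]},
    {"slide": [0,0,-0.3],"rot": [0,0,0]},
    {"slide": [0,0,-0.4],"rot": [0,0,0]},
    {"slide": [0,0,-0.48],"rot": [0,0,0]},
    {"slide": [0,0,-0.52],"rot": [0,0,0]},
    {"slide": [0,0,-0.53],"rot": [0,0,0]},
    {"slide": [0,0,-0.53],"rot": [0,0,0]},
    {"slide": [0,0,-0.53],"rot": [0,0,0]}
  ]
}}

```text
time: 21.03
position: [455.1, 260.2, 176.1]
eef_rot: [[0.001, 0.351, 0.936], [0.0, 0.936, -0.351], [-1.0, 0.001, 0.001]]
contact_force: [0.7, -0.5, -0.9]
gripper_width: 46.1
```

```bash
python3 - <<'E'
from h import *
s=cams.grab_frame("side"); w=cams.grab_frame("wrist"); st=bot.state(); t=st["position"]; print(st["time"],t,st["gripper_width"],st["contact_force"])
ex=np.array([0.937,-0.35,0]); ey=np.array([0.35,0.937,0]); O=np.array([491.8,246.4,0])
a=w["frame"].copy(); b=s["frame"].copy()
for p,im in ((w,a),(s,b)):
  for X in [O+ex*(-41+i*13)+ey*j*20+[0,0,65] for i in(-1,1) for j in (-1,1)]:
    u=proj(p,X)[0]; cv2.drawMarker(im,tuple(int(v) for v in u.round()),(255,0,0),cv2.MARKER_CROSS,6,1)
a=cv2.resize(a[110:320,175:385],None,fx=2,fy=2,interpolation=cv2.INTER_CUBIC); b=cv2.resize(b[270:415,280:410],(377,420),interpolation=cv2.INTER_CUBIC)
cv2.imwrite("pics/d1.png",np.hstack([a,b])[:,:,::-1])
E
```

```text
21.1333 [455.11129058 260.46923413 176.35565042] 46.23006577769853 [-1.58558086 -0.10693555 -1.74717127]
```

View pics/d1.png

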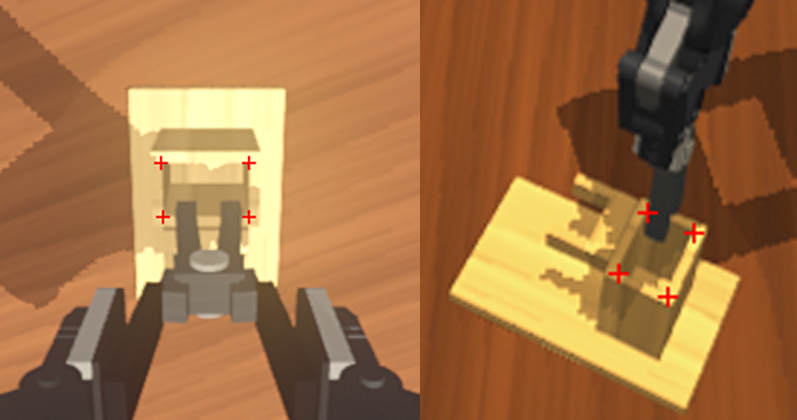

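The pliers are vertically above the cup, within about 1 mm laterally, and the projected rim corners match the picture. I lower them in.

{"fn": "step_arm", "kwargs": {
  "rows": [
    {"slide": [-0.002,-0.006,-0.06],"rot": [0,0,0]},
    {"slide": [-0.002,-0.006,-0.12],"rot": [0,0,0]},
    {"slide": [-0.002,-0.006,-0.18],"rot": [0,0,0]},
    {"slide": [-0.002,-0.006,-0.22],"rot": [0,0,0]},
    {"slide": [-0.002,-0.006,-0.26],"rot": [0,0,0]},
    {"slide": [-0.002,-0.006,-0.28],"rot": [0,0,0]}
  ],
  "fingers": 0.57
}}

```text
time: 21.63
position: [453.5, 259.3, 132.2]
eef_rot: [[-0.002, 0.35, 0.937], [-0.001, 0.937, -0.35], [-1.0, -0.001, -0.002]]
contact_force: [0.2, 0.3, -1.3]
gripper_width: 48.8
```

{"fn": "step_arm", "kwargs": {
  "rows": [
    {"slide": [0,0,-0.04],"rot": [0,0,0]},
    {"slide": [0,0,-0.08],"rot": [0,0,0]},
    {"slide": [0,0,-0.12],"rot": [0,0,0]},
    {"slide": [0,0,-0.15],"rot": [0,0,0]},
    {"slide": [0,0,-0.18],"rot": [0,0,0]},
    {"slide": [0,0,-0.2],"rot": [0,0,0]},
    {"slide": [0,0,-0.2],"rot": [0,0,0]}
  ]
}}

```text
time: 22.22
position: [453.8, 259.4, 102.8]
eef_rot: [[-0.001, 0.35, 0.937], [-0.0, 0.937, -0.35], [-1.0, -0.001, -0.001]]
contact_force: [-0.5, 0.2, -2.4]
gripper_width: 48.6
```

{"fn": "step_arm", "kwargs": {
  "rows": [
    {"slide": [0,0,-0.01],"rot": [0,0,0]},
    {"slide": [0,0,-0.02],"rot": [0,0,0]},
    {"slide": [0,0,-0.03],"rot": [0,0,0]},
    {"slide": [0,0,-0.033],"rot": [0,0,0]},
    {"slide": [0,0,-0.033],"rot": [0,0,0]}
  ]
}}

```text
time: 22.63
position: [454.1, 259.5, 98.5]
eef_rot: [[-0.0, 0.35, 0.937], [-0.0, 0.937, -0.35], [-1.0, -0.0, -0.0]]
contact_force: [-0.4, 0.2, -1.9]
gripper_width: 48.5
```

{"fn": "step_arm", "kwargs": {
  "rows": [
    {"slide": [0,0,-0.007],"rot": [0,0,0]},
    {"slide": [0,0,-0.014],"rot": [0,0,0]},
    {"slide": [0,0,-0.014],"rot": [0,0,0]}
  ]
}}

```text
time: 22.88
position: [454.0, 259.4, 96.3]
eef_rot: [[-0.0, 0.35, 0.937], [-0.0, 0.937, -0.35], [-1.0, -0.0, -0.0]]
contact_force: [-0.3, -0.3, -0.8]
gripper_width: 48.8
```

{"fn": "step_arm", "kwargs": {
  "rows": [
    {"slide": [0,0,-0.007],"rot": [0,0,0]},
    {"slide": [0,0,-0.014],"rot": [0,0,0]},
    {"slide": [0,0,-0.014],"rot": [0,0,0]}
  ]
}}

```text
time: 23.13
position: [454.7, 259.6, 94.8]
eef_rot: [[0.001, 0.35, 0.937], [0.0, 0.937, -0.35], [-1.0, 0.001, 0.001]]
contact_force: [-0.6, -0.9, 1.2]
gripper_width: 49.0
```

Contact comes at TCP z about 95, exactly the expected cup floor height. I release gradually, then withdraw straight up.

{"fn": "step_arm", "kwargs": {
  "rows": [
    {"slide": [0,0,0],"rot": [0,0,0]},
    {"slide": [0,0,0],"rot": [0,0,0]},
    {"slide": [0,0,0],"rot": [0,0,0]},
    {"slide": [0,0,0],"rot": [0,0,0]}
  ],
  "fingers": 0.65
}}

```text
time: 23.47
position: [454.1, 259.5, 94.4]
eef_rot: [[0.0, 0.35, 0.937], [0.0, 0.937, -0.35], [-1.0, 0.0, 0.0]]
contact_force: [0.1, 0.4, -0.0]
gripper_width: 55.7
```

{"fn": "step_arm", "kwargs": {
  "rows": [
    {"slide": [0,0,0],"rot": [0,0,0]},
    {"slide": [0,0,0],"rot": [0,0,0]},
    {"slide": [0,0,0],"rot": [0,0,0]},
    {"slide": [0,0,0],"rot": [0,0,0]},
    {"slide": [0,0,0],"rot": [0,0,0]},
    {"slide": [0,0,0],"rot": [0,0,0]}
  ],
  "fingers": 1
}}

```text
time: 23.97
position: [454.1, 259.5, 94.3]
eef_rot: [[-0.0, 0.35, 0.937], [-0.0, 0.937, -0.35], [-1.0, -0.0, -0.0]]
contact_force: [-0.1, -0.4, 0.0]
gripper_width: 85.4
```

{"fn": "step_arm", "kwargs": {
  "rows": [
    {"slide": [0,0,0.05],"rot": [0,0,0]},
    {"slide": [0,0,0.15],"rot": [0,0,0]},
    {"slide": [0,0,0.3],"rot": [0,0,0]},
    {"slide": [0,0,0.5],"rot": [0,0,0]},
    {"slide": [0,0,0.7],"rot": [0,0,0]},
    {"slide": [0,0,0.9],"rot": [0,0,0]},
    {"slide": [0,0,1.0],"rot": [0,0,0]},
    {"slide": [0,0,1.0],"rot": [0,0,0]}
  ]
}}

```text
time: 24.63
position: [456.5, 260.4, 248.9]
eef_rot: [[0.009, 0.35, 0.937], [0.003, 0.937, -0.35], [-1.0, 0.006, 0.008]]
contact_force: [0.8, 0.6, 0.2]
gripper_width: 85.1
```

```bash
python3 - <<'E'
from h import *
s=cams.grab_frame("side"); t=cams.grab_frame("top"); w=cams.grab_frame("wrist"); st=bot.state(); print(st["time"],st["position"],st["contact_force"])
for n,p in (("side",s),("top",t),("wrist",w)):
    for q in ("pliers","ring","stand","carousel","candle_jar","tin","gift_box"): print(n,q,[(np.round(b["box"],1).tolist(),round(b["confidence"],2)) for b in nets.boxes_of(p,q)[:2]])
ex=np.array([0.937,-0.35,0]); ey=np.array([0.35,0.937,0]); O=np.array([491.8,246.4,0])-41*ex
print("exp pliers top", [(proj(p,[O+ey*j*27.5+[0,0,134] for j in (-1,1)]+[O+[0,0,65]])).round(1).tolist() for p in (s,w)])
R=lambda im,b,sz: cv2.resize(im[b[1]:b[3],b[0]:b[2]],sz,interpolation=cv2.INTER_CUBIC)
x=np.vstack([np.hstack([R(s["frame"],(290,115,350,170),(400,300)),R(t["frame"],(375,190,445,260),(400,300))]),np.hstack([R(s["frame"],(280,290,410,415),(400,300)),R(w["frame"],(200,80,360,260),(400,300))])])
cv2.imwrite("pics/fin.png",x[:,:,::-1])
E
```

```text
24.7833 [453.29990073 259.22529519 243.80189379] [ 0.15332154 -0.06860961 -0.36113328]
side pliers [([341.0, 307.8, 365.5, 369.8], 0.83)]
side ring []
side stand [([289.5, 332.0, 388.8, 412.0], 0.79)]
side carousel [([285.1, 128.8, 355.0, 203.7], 0.89)]
side candle_jar [([182.1, 198.9, 222.8, 258.4], 0.84), ([312.4, 142.5, 334.9, 152.8], 0.69)]
side tin [([332.4, 227.6, 361.4, 266.1], 0.73), ([290.9, 330.8, 387.4, 411.5], 0.56)]
side gift_box [([175.7, 301.3, 234.7, 359.7], 0.77)]
top pliers [([93.3, 273.2, 129.5, 295.2], 0.58)]
top ring [([401.9, 211.8, 420.1, 243.0], 0.77)]
top stand [([98.7, 231.7, 168.6, 322.4], 0.73), ([365.6, 183.4, 455.3, 275.1], 0.33)]
top carousel []
top candle_jar [([251.0, 84.2, 288.3, 138.8], 0.74), ([400.1, 210.6, 418.7, 241.8], 0.51)]
top tin [([257.8, 260.3, 298.5, 300.9], 0.61)]
top gift_box [([122.2, 121.1, 174.1, 175.6], 0.6)]
wrist pliers [([251.5, 174.7, 309.7, 234.6], 0.63)]
wrist ring [([1.2, 298.6, 62.1, 395.8], 0.16)]
wrist stand [([247.8, 150.1, 309.9, 244.3], 0.81)]
wrist carousel [([0.0, 299.3, 60.8, 397.9], 0.63)]
wrist candle_jar [([2.7, 296.5, 63.2, 396.1], 0.67), ([250.4, 180.6, 308.9, 230.8], 0.62)]
wrist tin [([248.8, 172.6, 277.3, 231.4], 0.71), ([73.1, 225.1, 144.3, 285.1], 0.68)]
wrist gift_box [([289.6, 305.1, 332.0, 359.0], 0.66)]
exp pliers top [[[373.7, 314.9], [359.2, 345.0], [361.1, 356.9]], [[248.8, 205.6], [308.8, 205.6], [279.0, 187.5]]]
```

The view limit is reached, so the check is numeric from here. The pliers' box sits further towards +x than an upright pose predicts, so I measure the lean.

```bash
cat > lean.py <<'E'
from h import *
from scipy.optimize import minimize
s=cams.grab_frame("side"); w=cams.grab_frame("wrist"); print(bot.state()["position"].round(1))
ex=np.array([0.937,-0.35,0]); ey=np.array([0.35,0.937,0]); ez=np.array([0,0,1.]); O=np.array([491.8,246.4,0])
def boxpred(p,foot,lean,roll=0):
    f=O+ex*foot+ez*10.4; ax=ex*np.sin(lean)+ez*np.cos(lean); fx=ex*np.cos(lean)-ez*np.sin(lean)
    pts=[f+ax*(h)+fx*a+ey*b for h,b in((123.6,27.5),(123.6,-27.5),(79.6,20),(79.6,-20),(64.6,11),(64.6,-11)) for a in(-7,7)]
    u=proj(p,pts); return np.r_[u.min(0),u.max(0)]
for n,p in(("side",s),("wrist",w)):
    print(n,[(np.round(b["box"],1).tolist(),round(b["confidence"],2)) for b in nets.boxes_of(p,"pliers")[:2]])
    for ft,l in((-41,0),(-41,.1),(-45,.15),(-47,.2),(-49,.25)): print(ft,l,boxpred(p,ft,l).round(1))
    c=p["frame"].astype(int); m=(c.max(2)<60)
    b=nets.boxes_of(p,"pliers")[0]["box"]; x0,y0,x1,y1=[int(v) for v in b]; 
    sub=m[y0-8:y1+8,x0-15:x1+15]; ys,xs=np.nonzero(sub); print("dark ext",xs.min()+x0-15,ys.min()+y0-8,xs.max()+x0-15,ys.max()+y0-8)
    for r in range(0,sub.shape[0],3): print(y0-8+r,"".join("#" if v else "." for v in sub[r]))
E
python3 lean.py
```

```text
[454.1 259.5 244.4]
side [([340.1, 311.3, 365.9, 367.8], 0.58)]
-41 0 [353.2 312.9 378.5 361.2]
-41 0.1 [345.7 310.1 370.1 359.2]
-45 0.15 [344.2 310.  368.6 359.4]
-47 0.2 [341.3 309.5 366.2 359.1]
-49 0.25 [338.5 309.1 364.8 358.9]
dark ext 341 310 364 368
303 .......................................................
306 .......................................................
309 .......................................................
312 ..............................##########...............
315 ..............................##########...............
318 ..............................##########...............
321 ..............................##########...............
324 .............................###########...............
327 .............................###########...............
330 .............................###########...............
333 .............................###########...............
336 ..............................#########................
339 ................##########....#.....##.................
342 .................###########...######..................
3
[... 552 characters left out ...]
..............................................
wrist [([248.8, 174.0, 310.4, 231.8], 0.88)]
-41 0 [248.5 183.6 309.1 213. ]
-41 0.1 [248.9 189.4 308.7 224.9]
-45 0.15 [249.1 188.8 308.6 226.6]
-47 0.2 [249.3 189.8 308.3 229.9]
-49 0.25 [249.6 190.8 308.1 233.1]Traceback (most recent call last):
  File "lean.py", line 14, in <module>
    sub=m[y0-8:y1+8,x0-15:x1+15]; ys,xs=np.nonzero(sub); print("dark ext",xs.min()+x0-15,ys.min()+y0-8,xs.max()+x0-15,ys.max()+y0-8)
                                                                          ~~~~~~^^
    return umr_minimum(a, axis, None, out, keepdims, initial, where)
ValueError: zero-size array to reduction operation minimum which has no identity
```

```bash
python3 - <<'E'
from h import *
s=cams.grab_frame("side"); t=cams.grab_frame("top")
ex=np.array([0.937,-0.35,0]); ey=np.array([0.35,0.937,0]); P=np.array([549.5,-214,0])
a=np.linspace(0,2*np.pi,60)
for half in (0,.09,.25):
  for z in (107,112,117):
    pts=[]
    for sg in (-1,1):
      c,q=np.cos(half),np.sin(half)
      loc=np.r_[np.c_[13.5*np.cos(a),13.5*np.sin(a)],[[-25,sg*8],[-25,sg*2],[-17,sg*8],[22,0]]]
      loc=loc[(loc[:,1]*sg>=0)]; d=loc-[18,0]; ang=-sg*half; R=np.array([[np.cos(ang),-np.sin(ang)],[np.sin(ang),np.cos(ang)]])
      pts.append((R@d.T).T+[18.3,0])
    L=np.vstack(pts); X=np.vstack([P+L[:,:1]*ex+L[:,1:]*ey+[0,0,h] for h in (z,z+5)])
    for n,p in (("side",s),("top",t)): u=proj(p,X); print(half,z,n,np.r_[u.min(0),u.max(0)].round(1))
for n,p in (("side",s),("top",t)):
  for q in ("ring","candle_jar"): print(n,q,[(np.round(b["box"],1).tolist(),round(b["confidence"],2)) for b in nets.boxes_of(p,q)[:3]])
g=s["frame"][128:160,304:346].mean(2)
for i,r in enumerate(g): print(128+i," ".join("%3d"%v for v in r))
E
```

```text
0 107 side [312.5 140.3 334.1 150.8]
0 107 top [401.3 213.7 420.5 243.7]
0 112 side [312.6 138.4 334.3 148.9]
0 112 top [402.1 213.3 421.4 243.5]
0 117 side [312.7 136.4 334.4 146.9]
0 117 top [402.9 213.  422.3 243.4]
0.09 107 side [312.5 140.  334.4 151.6]
0.09 107 top [399.2 213.6 421.5 244. ]
0.09 112 side [312.6 138.  334.6 149.7]
0.09 112 top [400.  213.3 422.4 243.8]
0.09 117 side [312.7 136.  334.8 147.7]
0.09 117 top [400.7 212.9 423.3 243.7]
0.25 107 side [312.4 139.3 334.6 152.9]
0.25 107 top [395.7 213.5 423.3 243.9]
0.25 112 side [312.5 137.3 334.8 150.9]
0.25 112 top [396.4 213.2 424.2 243.8]
0.25 117 side [312.6 135.4 335.  149. ]
0.25 117 top [397.2 212.9 425.1 243.6]
side ring []
side candle_jar []
top ring [([400.6, 212.6, 416.9, 243.2], 0.79)]
top candle_jar [([252.2, 82.4, 291.5, 139.7], 0.68), ([99.2, 231.0, 169.3, 322.0], 0.56)]
128  93  91  86  85  90  90  90  89  92  92  90  86  83  84  84  84  85  87  89  86  83  85  85  88  90  92  89  87  88  93  95  95  93  92  89  85  84  86  85  87  92  91
129  93  90  85  86  90  89  90  89  93  92  90  86  83  85  86  
[... 4566 characters left out ...]
 196 169 144
156 142 140 140 142 146 128 120 101  68  48  43  43  43  44  43  43  46  47  46  46  43  42  43  44  43  51  74  90 118 152 155 151 148 146 141 137 148 215 230 224 195 208
157 140 139 139 141 145 149 151 131 114  82  56  48  43  44  45  45  46  46  46  45  44  43  44  43  51  73  87 116 149 155 154 153 148 146 140 133 207 243 211 170 171 231
158 152 142 137 142 146 147 149 148 147 123  84  69  60  49  48  46  44  45  43  42  46  51  52  64  74 110 118 147 153 154 154 152 149 145 137 174 246 230 153 132 128 186
159 212 175 138 141 146 147 147 147 142 141 121 111 110 105  79  67  66  67  66  64  95  80 101 118 118 143 150 150 151 153 154 152 148 144 148 229 248 239 182 138 127 223
```

The ring sits low and closed: it measures 16–18 px wide from above, against 19 predicted when closed and 22 if clamped on the plain post. From the side it is at groove height. The pliers stand in the cup with the natural lean that its play allows. I hand in the job.

```bash
python3 -c "
from workcell import bot
print(bot.state()['contact_force'],bot.state()['time']); print(bot.job_done())"
```

```text
[-0.1351013  -0.46499011  0.63003293] 26.4333
the job is handed in; nothing more can be done
None
```

The ring is in the groove and the pliers are in the stand's cup, handed in at about 26 s, but the pliers lean roughly 0.2 rad (11–12°). They tipped towards the fork inside the cup's play after I let go. I did not try to straighten them.

**Sequence:** I squeezed the pliers to their stop and left the fork up, out and up. I lowered the spread ring over the post and felt the plate at about 200 mm TCP height, with its stop at about 194.5 mm. I pressed with about 12 N. Then I let the ring close in stages while keeping light pressure, drew the pins out, and set the pliers in the cup.

**What the last checks showed:**
- **Ring:** the top view reads 16–18 px wide, against 19 predicted for closed and 22 for clamped on the plain post. In the side image it lies at groove height. After the pins came out the wrist carried 2.0 N, which is the pliers alone.
- **Other objects:** the boxes found for the jar, tin and gift box agree with the first pictures in the top view. In the side view the tin's box was partly cut short, probably because something hid part of it. The gripper is clear and its force reads about zero.
- **Not seen by eye:** the picture limit stopped me viewing the last image, so the final state was checked only from detector boxes and pixel values. The detector did not find the ring in the side view.

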